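Stow the steel punch in its transport tube

ROBOT

A 7-joint arm with a two-finger parallel gripper is mounted at the origin on the work surface. World frame = base frame: x ahead of the robot, y to its left, z up, the work surface at z = 0. Lengths are in mm, angles in degrees, forces in N, time in s.
With the tool pointing down it reaches from about 425 to 925 mm from the base axis. Payload 6.8 kg.
Tool frame: the origin (TCP) lies midway between the tips of the shut fingers; the grasp point (between the pads) lies 19 mm behind it; z points along the fingers, y is the line along which they close (so a half turn about z gives the same grasp; the last joint's range is limited). The gripper opens to 88 mm and grips with 3 to 60 N. Pads are 20 mm wide; open, the fingers measure 115 mm over their backs; the gripper's body (75 mm by 178 mm) begins 61 mm behind the grasp point.
Start: joints at [-77.355, 27.33, 1.283, 89.118, -0.659, 63.558, -4.761], TCP at [217.959, 638.859, 222.664] pointing down, gripper open.
Joint ranges: [-169.35, 169.35], [-19.33, 120.38], [-80.79, 83.38], [13.8, 139.57], [-78.32, 258.32], [9.67, 109.79], [-169.56, 169.56]. Speed limits (degrees/s): [136.94, 136.94, 180, 180, 180, 180, 180].

INTERFACE

Orientations are given as [roll, pitch, yaw] about the fixed x, y, z axes, in that order (R = Rz(yaw) Ry(pitch) Rx(roll)).
In Python, from bench import bot gives the robot as it stands.
- The arm moves only by the shell command python3 -m jog 'ROWS' [OPENING] [FORCE]. ROWS is JSON, a list of rows, each a list of 2 entries, a list of its own where there are three numbers: the shift along the tool's x, y, z as a fraction of full scale, then the turn, a rotation vector about the tool's x, y, z as a fraction of full scale. A call has 1 to 8 rows; each row is the pose to reach, as a shift and turn from the pose commanded when the call began, along the tool's axes at that moment, turning the shorter way round; what a row does not reach only later rows make up. Full scale, the value 1, is 0.12 m for a shift and pi rad for a turn. A row lasts 1/12 s, in which the tool goes at most 41.7 mm and 7.16 degrees, less where a joint would pass 70% of its speed; a pose out of reach is approached as far as the arm can. A call with a number of a shift or a turn outside -1 to 1 is refused whole. A call with a gripper value outside its range is refused whole. OPENING is the opening, from -1 (shut) to 1 (fully open), set as the call begins (- or left out, the last holds). The fingers move at their own pace and stop on an object; FORCE is the grip in N (left out, the last holds). Time passes only in rows, so rows that repeat a pose let the fingers close. It gives the time, the measured TCP pose, the force, the opening and the grip force at its end, in the units of the state.
- bot.get_state(): the state, without advancing time (a new reading comes with each control period).
- bot.get_image(name): name is "scene" or "top" or "wrist"; returns a dict with "frame" (400x640x3 uint8, red, green, blue), "z_map" (400x640 float32, mm along the optical axis (not along the pixel's ray), 0 where there is no reading), "intrinsics" (3x3 intrinsics, pixels), "distortion" ([k1, k2, p1, p2, k3] as OpenCV has them; the pictures are not rectified), "rvec" (rotation vector, rad) and "tvec" (3), from world to camera coordinates, as OpenCV has them; the wrist camera has in their place "mount" (4x4, takes a point from camera to tool coordinates, whose origin is the TCP and whose axes are the flange's). Camera axes: x right, y down, z forward; pixel columns grow to the right and rows downward; lengths in mm; the calibration is good to about 2 mm. A picture is of the moment at which its call begins: read the wrist's pose just before it.
- bot.job_done(): hands the job in; it is judged then, once.
The state is a dict: "t": time; "q": joint angles; "joint_vel": joint speeds; "joint_torque": joint torques, N m; "position": TCP position; "tcp_rot": TCP orientation; "force": force on the tool from outside, world axes, zero at the start; "torque": the same for the moment, N m; "grip_width": opening from 0.0 (shut) to 1.0 (fully open); "grip_force": force on a finger pad.
Only numpy, scipy, OpenCV 4.12 (cv2) and the standard library are available. Lean on these libraries where they do the work, as an engineer would, in place of code of your own. Each camera call takes 0.05 s, during which the arm holds its last target. There are 200 camera calls.

TASK

Take the plain round steel punch out of the wooden block and stand it, tapered end down, in the narrow clear tube of the teal holder. The tube has a stiff rubber stop inside: push the punch down until it is fully home, with only a few millimetres of it showing above the tube's steel collar, and then slide the steel keeper plate across over it as far as it goes. Leave the other tools as they are.

Things in the scene. Friction and masses are not known exactly. Their poses are not given: they have to be found in the camera images.
- punch: Plain round steel punch, 12 mm diameter, 120 mm long, 0.1 kg, no handle. Origin: centre of its lower end; z runs up along it. The lowest 7 mm taper to a 7 mm wide flat tip. It starts upright in one of the block's three sockets (which one varies), 42 mm deep, 78 mm showing.
- punch_top (a point): Centre of the punch's flat top end, 120 mm above its origin.
- block: Fixed wooden block, 60 (x) by 180 (y) by 50 mm high; origin: centre of its underside. Three round upright sockets, 15 mm wide and 42 mm deep, in a row at y = -55, 0 and +55 mm; a tool stands loosely in each. Fingers that close along the block's x clear the neighbours.
- dock: Fixed holder. Origin: on the table under the tube's axis. Teal base plate x -40 to 40, y -45 to 135, 8 mm thick. Upright clear tube, 23 mm outside, 15 mm bore, with a steel collar 32 mm wide and 10 mm high at its top, 136 mm above the table. On its +y side (y = 32 to 117 mm) a teal post, 34 mm wide and 143 mm high, carries the keeper.
- mouth (a point): Centre of the tube's round opening, at the top face of the collar, 136 mm above the table; axes as the dock's.
- stop (a joint): Rubber stop in the tube: how far it is pushed down, m. At 0 its top is 50 mm below the mouth; at 0.066, its end, 116 mm below: the punch then stands 4 mm above the mouth, fully home. Starts at 0 to 0.02. Stiff (6 N to move), stays where left, does not sink under the punch's weight: the punch, set in, first stands 50 to 70 mm above the mouth.
- keeper (a joint): Steel keeper plate's slide towards the tube (dock -y), m: 0 open, 0.060 fully across; starts at 0 to 0.012. Plate 28 (x) by 60 (y) by 5 mm, underside 9 mm above the mouth: it passes over a punch that is home, and is blocked by one that is not. Leading edge at dock y = 40 mm minus the travel. Friction 1.5 N; stays where left.
- keeper_tab (a point): Middle of the top edge of the rear (dock +y) face of the keeper's upright tab. Tab 28 (x) by 6 mm (y); its top is 40 mm above the mouth and 26 mm above the plate's upper face; rear face at dock y = 96 mm minus the travel. Push that face towards dock -y. Behind it the plate goes on 4 mm, then there is free space above the post.
- screwdriver: Bystander: screwdriver with a fat dark red handle 29 mm wide, standing in the block, total 125 mm long, top 133 mm above the table. Origin: lower end, z up. Loose; leave it standing.
- awl: Bystander: awl with a dark wooden pear-shaped handle 31 mm wide, standing in the block, total 110 mm long, top 118 mm above the table. Origin: lower end, z up. Loose; leave it standing.
- hammer: Bystander: hammer, 280 mm long, lying on the table beyond the block. Leave it.
- rule: Bystander: folded wooden rule, 200 x 36 x 16 mm, lying on the table beyond the holder. Leave it.
Things that resemble listed ones, but are neither listed nor needed, are in the scene too. What is meant by the dock is not yellow, and is the larger of those in its own colour.

How it is judged:
By the outcome, as a careful person would: the job done as asked, in the order asked, and still so for the second after the job is handed in, with the robot touching nothing.
It also fails if it takes over 54 s, if anything falls off the work surface, if the arm or the gripper's body presses on something with over 40 N, if the wrist force passes 120 N, or if a joint passes its speed limit or range.

## Working session

There is one attempt and no reset: what is moved stays moved. The work goes in short steps, Python scripts to look and compute and a shell command to move; the robot and the scene stay as the last step left them, time stands still between calls to the robot, and variables do not carry over. Pictures are saved under pics/ and viewed, at most 10 in all, crops included, and the job is handed in when it is done.

```bash
mkdir -p pics; ls
python3 - <<'E'
from bench import bot
import cv2,numpy as np
s=bot.get_state();print({k:np.round(v,3).tolist() for k,v in s.items()})
for n in("scene","top"):
    d=bot.get_image(n);cv2.imwrite(f"pics/{n}0.png",d["frame"][:,:,::-1])
    np.savez(f"{n}0.npz",**d)
    print(n,d["intrinsics"].tolist(),d["distortion"],d["rvec"],d["tvec"])
E
```

```text
pics
{'t': 0.0, 'q': [-77.355, 27.375, 1.278, 89.174, -0.658, 63.558, -4.759], 'joint_vel': [-0.044, -0.012, -0.026, 0.02, 0.03, -0.006, 0.017], 'joint_torque': [-0.002, -58.285, 1.533, -27.262, -0.055, 0.017, 0.0], 'position': [217.773, 638.303, 221.724], 'tcp_rot': [-179.901, 0.007, 161.167], 'force': [0.139, -0.026, -0.292], 'torque': [0.018, 0.015, -0.02], 'grip_force': 0.0, 'grip_width': 0.999}
scene [[419.28659386480973, 0.0, 324.7225561643838], [0.0, 419.28659386480973, 208.11214006474378], [0.0, 0.0, 1.0]] [-0.08052822  0.          0.          0.          0.        ] [ 2.05151304  1.22398431 -0.50861411] [-284.28660452 -217.04599616 1257.88649425]
top [[417.22697502864526, 0.0, 319.3384768595294], [0.0, 417.22697502864526, 193.4763671717204], [0.0, 0.0, 1.0]] [0.02555395 0.         0.         0.         0.        ] [ 2.15082633 -2.18509785  0.09232716] [  52.89960958  504.35994202 1150.88782995]
```

View pics/scene0.png

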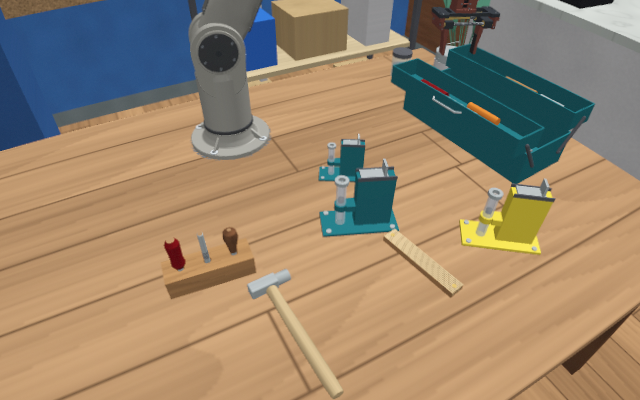

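View pics/top0.png

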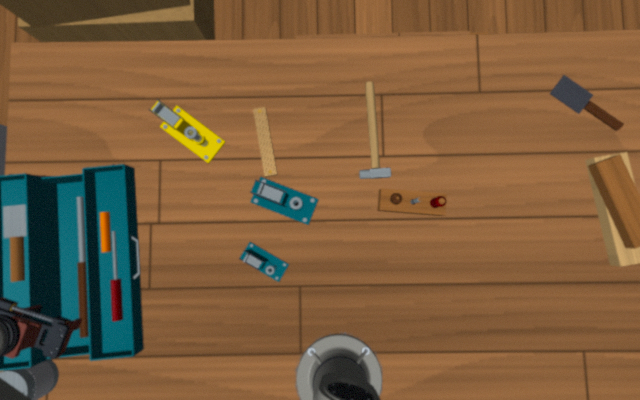

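Scene: the larger teal dock has its collar at about scene (342,182) / top (296,203). The small teal lookalike is at scene (345,160) / top (264,262), and the yellow one at scene (505,220) / top (187,130). In the block, the screwdriver is at scene (175,253), the awl at (231,240), and the grey punch between them at (204,248) / top (416,201). 

Could be mistaken for the punch: screwdriver and awl only. Could be mistaken for the dock: small teal and yellow. I'm choosing the grey punch and the larger teal dock, and will check both in a close crop.

```bash
cat > h.py <<'E'
import numpy as np,cv2
from scipy.spatial.transform import Rotation as R
def campose(d,s=None):
    "camera->world R,t"
    if "mount" in d:
        M=np.array(d["mount"]);Rt=R.from_euler('xyz',s["tcp_rot"],degrees=True).as_matrix()
        return Rt@M[:3,:3],Rt@M[:3,3]+np.array(s["position"])
    Rm=cv2.Rodrigues(np.array(d["rvec"],float))[0];return Rm.T,-Rm.T@np.array(d["tvec"],float).ravel()
def ray(d,uv,s=None):
    Rc,c=campose(d,s);p=cv2.undistortPoints(np.array([[uv]],float),np.array(d["intrinsics"]),np.array(d["distortion"]))[0,0]
    v=Rc@np.r_[p,1];return c,v/np.linalg.norm(v)
def plane(d,uv,z,s=None):
    c,v=ray(d,uv,s);return c+v*(z-c[2])/v[2]
def tri(rs):
    A=0;b=0;
    for c,v in rs:
        P=np.eye(3)-np.outer(v,v);A=A+P;b=b+P@c
    x=np.linalg.solve(A,b);return x,[float(np.linalg.norm((np.eye(3)-np.outer(v,v))@(x-c))) for c,v in rs]
def proj(d,X,s=None):
    Rc,c=campose(d,s);return cv2.projectPoints(np.array([X],float),cv2.Rodrigues(Rc.T)[0],-Rc.T@c,np.array(d["intrinsics"]),np.array(d["distortion"]))[0].ravel()
E
python3 - <<'E'
from h import *
T=dict(np.load("top0.npz"));S=dict(np.load("scene0.npz"))
print("punch",tri([ray(T,(415.5,201)),ray(S,(202,236))]),plane(T,(415.5,201),128))
print("mouth",tri([ray(T,(296.5,203)),ray(S,(342,181))]),plane(T,(296.5,203),136))
hsv=cv2.cvtColor(T["frame"],cv2.COLOR_RGB2HSV)
m=cv2.inRange(hsv,(80,120,40),(100,255,255));m[:,:230]=0
cs=max(cv2.findContours(m,0,2)[0],key=cv2.contourArea);r=cv2.minAreaRect(cs);print(r)
for p in cv2.boxPoints(r):print(p,plane(T,p,8).round(1))
a=cv2.resize(S["frame"][215:305,150:270],None,fx=4,fy=4,interpolation=2);b=cv2.resize(T["frame"][165:235,240:340],(480,336),interpolation=2)
c=cv2.resize(T["frame"][180:222,365:455],(480,224),interpolation=2)
o=np.zeros((560+0,800,3),np.uint8);a=cv2.resize(a,(480,360));
o=np.zeros((600,800,3),np.uint8);o[:300,:400]=cv2.resize(a,(400,300));o[:280,400:]=cv2.resize(b,(400,280));o[300:487,:400]=cv2.resize(c,(400,187));o[300:,400:]=cv2.resize(S["frame"][150:240,310:410],(400,300),interpolation=2)
cv2.imwrite("pics/crop1.png",o[:,:,::-1])
E
```

```text
punch (array([ 472.49346145, -205.78976122,  114.413949  ]), [1.6502832490413388, 1.6502832490412875]) [ 471.94510772 -201.17113121  128.        ]
mouth (array([472.23525383, 104.16428115, 131.81264339]), [1.7507534338110136, 1.7507534338109294]) [471.09669293 102.34578188 136.        ]
((282.57513427734375, 199.84776306152344), (64.11359405517578, 26.58712387084961), 21.501436233520508)
[247.87682 200.4666 ] [490.  249.3   8. ]
[257.62164 175.72972] [560.7 221.4   8. ]
[317.27344 199.22893] [490.3  51.2   8. ]
[307.52863 223.9658 ] [420.4  79.9   8. ]
```

View pics/crop1.png

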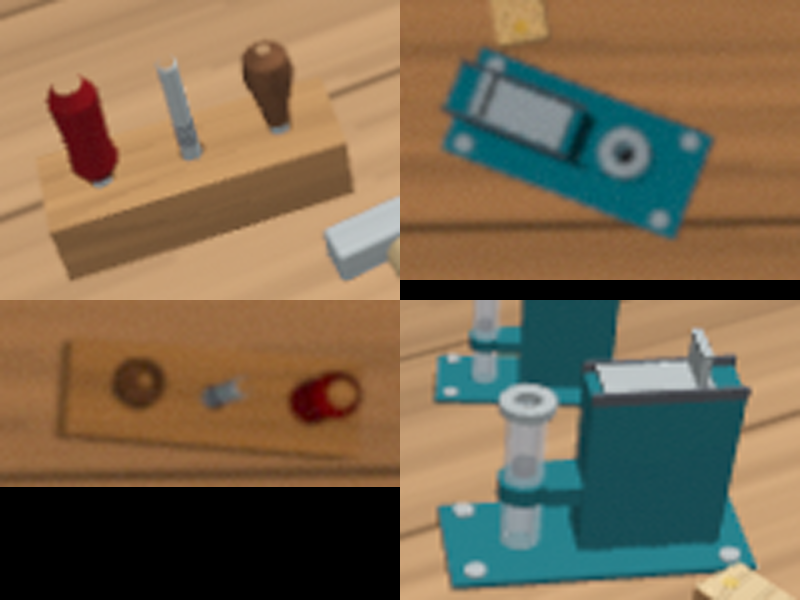

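The crop confirms it: the punch is the plain grey rod in the middle socket, between the red screwdriver and the brown awl. The dock is the larger teal unit, with its collar at top (296,203) and the keeper post at top (270,192).

```bash
cat >> h.py <<'E'
def plan(start,wps):
    "start,(x,y,z,yaw) tool-down poses; prints shift & turn fractions"
    p=np.array(start,float)
    for w in wps:
        w=np.array(w,float);Rt=R.from_euler('xyz',[180,0,p[3]],degrees=True)
        sh=Rt.inv().apply(w[:3]-p[:3])/120;tz=-((w[3]-p[3]+180)%360-180)/180
        print(w,"sh",sh.round(3).tolist(),"turn z",round(tz,3),"rows",np.ceil(max(np.linalg.norm(w[:3]-p[:3])/41.7,abs(tz)*180/7.16)));p=w
E
python3 - <<'E'
from h import *
from bench import bot
s=bot.get_state();d=bot.get_image("wrist");np.savez("w.npz",**d)
print(np.round(d["mount"],3).tolist(),d["intrinsics"][0].tolist(),d["distortion"])
plan([218,639,222.5,161.2],[(310,540,270,140),(400,420,300,118),(440,285,300,100),(430,150,300,84),(430,30,300,84),(430,-90,290,84),(430,-200,280,86)])
E
```

```text
[[-0.001, -0.966, -0.257, 70.836], [1.0, -0.001, -0.0, -0.288], [0.0, -0.257, 0.966, -161.682], [0.0, 0.0, 0.0, 1.0]] [293.9992463807824, 0.0, 316.9145567854488] [-0.01720502  0.          0.          0.          0.        ]
[310. 540. 270. 140.] sh [-0.992, -0.534, -0.396] turn z 0.118 rows 4.0
[400. 420. 300. 118.] sh [-1.217, -0.284, -0.25] turn z 0.122 rows 4.0
[440. 285. 300. 100.] sh [-1.15, -0.234, -0.0] turn z 0.1 rows 4.0
[430. 150. 300.  84.] sh [-1.093, -0.277, -0.0] turn z 0.089 rows 4.0
[430.  30. 300.  84.] sh [-0.995, 0.105, 0.0] turn z -0.0 rows 3.0
[430. -90. 290.  84.] sh [-0.995, 0.105, 0.083] turn z -0.0 rows 3.0
[ 430. -200.  280.   86.] sh [-0.912, 0.096, 0.083] turn z -0.011 rows 3.0
```

Run:
```python
from h import *
plan([218,639,222.5,161.2],[(310,545,270,143),(390,450,290,126),(440,340,300,110),(460,225,300,95),(460,110,300,84)])
```

```text
[310. 545. 270. 143.] sh [-0.978, -0.494, -0.396] turn z 0.101 rows 4.0
[390. 450. 290. 126.] sh [-1.009, -0.231, -0.167] turn z 0.094 rows 4.0
[440. 340. 300. 110.] sh [-0.987, -0.202, -0.083] turn z 0.089 rows 3.0
[460. 225. 300.  95.] sh [-0.958, -0.171, -0.0] turn z 0.083 rows 3.0
[460. 110. 300.  84.] sh [-0.955, -0.084, -0.0] turn z 0.061 rows 3.0
```

```bash
python3 -m jog '[[[-0.98,-0.49,-0.4],[0,0,0.1]],[[-0.98,-0.49,-0.4],[0,0,0.1]],[[-0.98,-0.49,-0.4],[0,0,0.1]],[[-0.98,-0.49,-0.4],[0,0,0.1]]]' 0 40
python3 -m jog '[[[-1,-0.23,-0.17],[0,0,0.095]],[[-1,-0.23,-0.17],[0,0,0.095]],[[-1,-0.23,-0.17],[0,0,0.095]]]'
python3 -m jog '[[[-0.99,-0.2,-0.08],[0,0,0.09]],[[-0.99,-0.2,-0.08],[0,0,0.09]],[[-0.99,-0.2,-0.08],[0,0,0.09]]]'
python3 -m jog '[[[-0.96,-0.17,0],[0,0,0.08]],[[-0.96,-0.17,0],[0,0,0.08]],[[-0.96,-0.17,0],[0,0,0.08]]]'
python3 -m jog '[[[-0.95,-0.08,0],[0,0,0.06]],[[-0.95,-0.08,0],[0,0,0.06]],[[-0.95,-0.08,0],[0,0,0.06]],[[-0.95,-0.08,0],[0,0,0.06]]]'
cat > snap.py <<'E'
import sys,pickle,numpy as np,cv2,time
from bench import bot
n=sys.argv[1];s=bot.get_state();d=bot.get_image("wrist");pickle.dump((d,s),open(n+".pkl","wb"))
cv2.imwrite(f"pics/{n}.png",d["frame"][:,:,::-1]);print(s["t"],np.round(s["position"],1),np.round(s["tcp_rot"],2),np.round(s["joint_vel"],1),np.round(s["force"],1))
E
python3 snap.py d1
```

```text
t: 0.48
position: [316.3, 541.0, 272.8]
tcp_rot: [179.9, 0.2, 142.6]
force: [1.6, -0.1, 0.3]
grip_width: 0.737
grip_force: 0.0
t: 0.73
position: [390.2, 449.9, 291.1]
tcp_rot: [-180.0, -0.0, 125.8]
force: [0.7, -0.1, 0.2]
grip_width: 0.522
grip_force: 0.0
t: 0.98
position: [441.1, 338.6, 300.7]
tcp_rot: [-180.0, 0.0, 109.5]
force: [1.0, 1.0, 0.2]
grip_width: 0.5
grip_force: 0.0
t: 1.23
position: [460.6, 222.4, 300.6]
tcp_rot: [-180.0, 0.0, 95.0]
force: [1.0, 0.2, 0.1]
grip_width: 0.498
grip_force: 0.0
t: 1.57
position: [461.5, 104.3, 300.8]
tcp_rot: [-180.0, 0.0, 84.1]
force: [-0.1, 0.0, -0.0]
grip_width: 0.498
grip_force: 0.0
1.5667 [461.5 104.3 300.8] [-1.800e+02  4.000e-02  8.414e+01] [-2.5  1.9 -5.1 -2.1 -2.6 -0.6 -3.8] [-0.1  0.  -0. ]
```

View pics/d1.png

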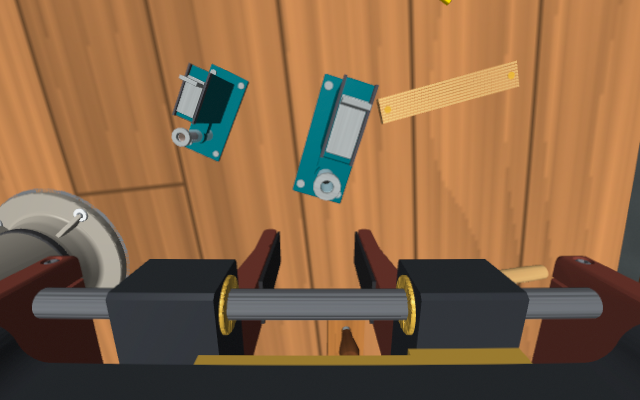

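Wrist view: big dock's collar ring centre at about (327,186), keeper plate at (345,130) with its tab at (357,102), small teal lookalike at (200,110), rule at (450,92). Taking a second view, then on to the block.

```bash
python3 -m jog '[[[-0.58,0.06,0],[0,0,0]],[[-0.58,0.06,0],[0,0,0]],[[-0.58,0.06,0],[0,0,0]],[[-0.58,0.06,0],[0,0,0]]]' | head -2
python3 snap.py d2
python3 -m jog '[[[-0.83,0.09,0],[0,0,0]],[[-0.83,0.09,0],[0,0,0]],[[-0.83,0.09,0],[0,0,0]]]' | head -2
python3 -m jog '[[[-0.55,0.06,0],[0,0,0]],[[-0.55,0.06,0],[0,0,0]],[[-0.55,0.06,0],[0,0,0]],[[-0.55,0.06,0],[0,0,0]]]' | head -2
python3 snap.py b1
python3 -m jog '[[[-0.58,0.06,0],[0,0,0]],[[-0.58,0.06,0],[0,0,0]],[[-0.58,0.06,0],[0,0,0]],[[-0.58,0.06,0],[0,0,0]]]' | head -2
python3 snap.py b2
python3 - <<'E'
import cv2,numpy as np
a=cv2.imread("pics/d1.png")[55:215,270:400];b=cv2.imread("pics/d2.png")[0:160,270:400];c=cv2.imread("pics/b1.png")[60:230,240:440];d=cv2.imread("pics/b2.png")[100:270,240:440]
f=lambda i:cv2.resize(i,(400,300),interpolation=2)
cv2.imwrite("pics/m1.png",np.vstack([np.hstack([f(a),f(b)]),np.hstack([f(c),f(d)])]))
E
```

```text
t: 1.95
position: [462.3, 41.5, 300.7]
1.95 [462.3  41.5 300.7] [ 1.7999e+02 -3.0000e-02  8.4610e+01] [-1.4  0.7 -2.5 -0.5 -0.7 -0.1 -0.6] [0.2 0.3 0.3]
t: 2.25
position: [463.8, -61.3, 300.8]
t: 2.58
position: [465.3, -124.4, 300.5]
2.5833 [ 465.3 -124.4  300.5] [-1.7999e+02  1.0000e-02  8.4670e+01] [-1.4 -0.3 -2.5  0.5 -0.3  0.1 -0.6] [-0.2  1.6 -0.7]
t: 2.97
position: [466.0, -194.1, 300.4]
2.9667 [ 466.  -194.1  300.4] [-179.97    0.     84.7 ] [-1.5 -0.6 -2.1  0.6 -0.2  0.1 -0.7] [-0.6  0.6 -0.1]
```

View pics/m1.png

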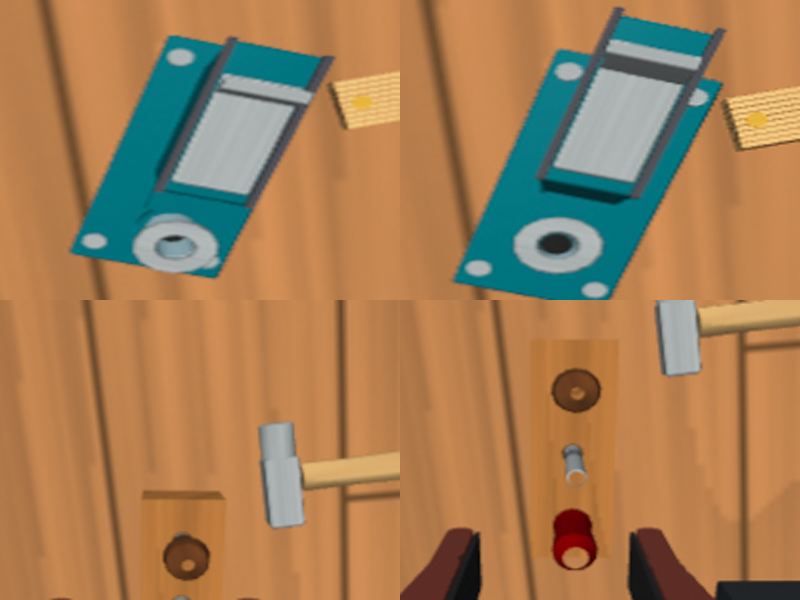

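```bash
python3 -m jog '[[[-0.4,0.04,0],[0,0,0]],[[-0.4,0.04,0],[0,0,0]],[[-0.4,0.04,0],[0,0,0]],[[-0.4,0.04,0],[0,0,0]]]' | head -2
python3 snap.py b3
cat > an.py <<'E'
from h import *
import pickle
L=lambda n:pickle.load(open(n+".pkl","rb"))
def grey(n,box,smax=60,vmin=110):
    d,s=L(n);x0,y0,x1,y1=box;h=cv2.cvtColor(d["frame"],cv2.COLOR_RGB2HSV)[y0:y1,x0:x1]
    m=cv2.inRange(h,(0,0,vmin),(180,smax,255));c=max(cv2.findContours(m,0,1)[0],key=cv2.contourArea)
    return d,s,c+[x0,y0]
E
python3 - <<'E'
from an import *
rs=[]
for n,b in(("d1",(305,170,350,205)),("d2",(300,110,345,150))):
    d,s,c=grey(n,b);e=cv2.fitEllipse(cv2.convexHull(c));print(n,np.round(e[0],1),np.round(e[1],1));rs.append(ray(d,e[0],s));print(plane(d,e[0],136,s).round(1))
print("mouth",tri(rs))
for n in("b2","b3"):
    d,s=L(n);y=cv2.cvtColor(d["frame"],cv2.COLOR_RGB2HSV)
    for nm,lo,hi in(("grey",(0,0,60),(180,70,255)),("red",(172,180,60),(180,255,255))):
        m=cv2.inRange(y,lo,hi);m[:110]=0;m[280:]=0;m[:,:290]=0;m[:,365:]=0
        for c in cv2.findContours(m,0,1)[0]:
            if cv2.contourArea(c)>25:print(n,nm,cv2.boundingRect(c),cv2.contourArea(c),[np.round(k,1).tolist() if not np.isscalar(k) else k for k in cv2.minAreaRect(c)])
o=[cv2.resize(L(n)[0]["frame"][120:240,280:380,::-1],(400,480),interpolation=2) for n in("b2","b3")]
cv2.imwrite("pics/m2.png",np.hstack(o))
E
```

```text
t: 3.35
position: [466.3, -241.3, 300.3]
3.35 [ 466.3 -241.3  300.3] [-1.7996e+02 -5.0000e-02  8.4770e+01] [-0.7 -0.5 -0.7  0.4 -0.2  0.   0. ] [0.6 0.1 0.9]
d1 [326.8 185.9] [26.8 31.5]
[472.2 105.9 136. ]
d2 [320.8 130.4] [28.7 29.1]
[471.8 104.8 136. ]
mouth (array([472.06209507, 104.72793031, 130.59570023]), [0.16642645529659858, 0.16642645529658276])
b2 grey (322, 182, 11, 20) 107.5 [[326.9, 191.3], [18.8, 9.3], 85.60128784179688]
b2 red (317, 219, 21, 32) 257.0 [[326.0, 234.1], [30.1, 20.4], 81.8698959350586]
b3 grey (319, 149, 10, 12) 77.0 [[323.5, 154.5], [11.0, 9.0], 90.0]
b3 red (314, 187, 21, 24) 170.0 [[326.4, 196.9], [25.5, 15.5], 33.690067291259766]
```

View pics/m2.png

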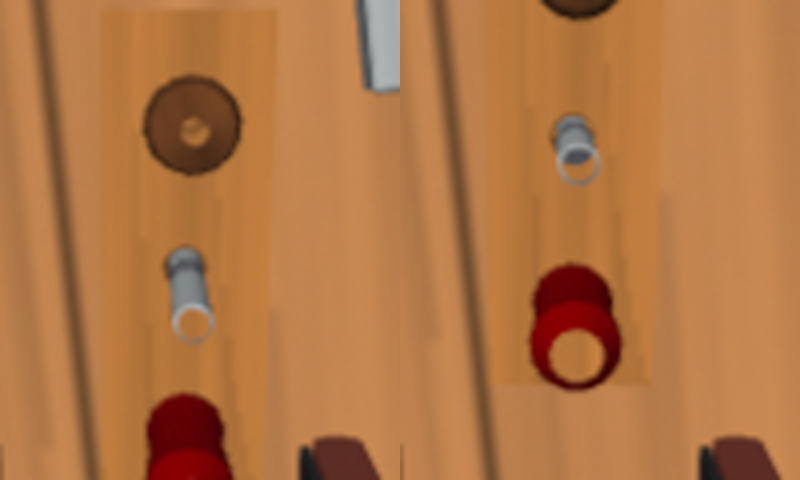

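Crops: the punch's round top is at b2 (328.3,200.7) and b3 (324.3,161.3), and its foot at the block is at b2 (326.3,185.5) and b3 (323.2,151.7). The block edges are parallel to the image columns.

Run:
```python
from an import *
for nm,a,b,z in(("top",(328.3,200.7),(324.3,161.3),128),("foot",(326.3,185.5),(323.2,151.7),50)):
    rs=[ray(*[L(n)[0],p,L(n)[1]]) for n,p in(("b2",a),("b3",b))]
    print(nm,tri(rs)[0].round(1),np.round(tri(rs)[1],2),[plane(L(n)[0],p,z,L(n)[1]).round(1) for n,p in(("b2",a),("b3",b))])
d,s=L("b2")
# block edges at z=50
for p in((305.5,125),(302,225),(349,125),(346,225)):print(plane(d,p,50,s).round(1))
# keeper tab top edge ends (z=176) and dock plate corners in d2
d,s=L("d2")
f=lambda x,y:(270+(x-400)*.325,y*.5333)
for p,z in(((610,42),176),((702,58),176),((555,52),8),((455,280),8),((722,80),8)):print(p,plane(d,f(*p),z,s).round(1))
```

```text
top [ 476.7 -212.8  124. ] [0.21 0.21] [array([ 476.9, -211.7,  128. ]), array([ 476.5, -212.3,  128. ])]
foot [ 477.  -207.5   59.5] [0.01 0.01] [array([ 477.1, -209.5,   50. ]), array([ 477.1, -208.4,   50. ])]
[ 456.2 -123.5   50. ]
[ 436.2 -265.5   50. ]
[ 514.9 -129.    50. ]
[ 501.1 -271.6   50. ]
(610, 42) [494.9 195.6 176. ]
(702, 58) [520.5 186.4 176. ]
(555, 52) [485.4 240.7   8. ]
(455, 280) [420.6  79.2   8. ]
(722, 80) [559.5 214.8   8. ]
```

Run:
```python
from h import *
plan([466.3,-241.3,300.3,84.8],[(476.8,-211.2,190,83.8),(476.8,-211.2,92,83.8)])
```

```text
[ 476.8 -211.2  190.    83.8] sh [0.258, 0.064, 0.919] turn z 0.006 rows 3.0
[ 476.8 -211.2   92.    83.8] sh [0.0, -0.0, 0.817] turn z -0.0 rows 3.0
```

```bash
python3 -m jog '[[[0.258,0.064,0.92],[0,0,0.006]],[[0.258,0.064,0.92],[0,0,0.006]],[[0.258,0.064,0.92],[0,0,0.006]],[[0.258,0.064,0.92],[0,0,0.006]],[[0.258,0.064,0.92],[0,0,0.006]],[[0.258,0.064,0.92],[0,0,0.006]],[[0.258,0.064,0.92],[0,0,0.006]]]'
python3 snap.py b4
python3 - <<'E'
from an import *
d,s=L("b4");print("proj",proj(d,[476.8,-212,128],s).round(1),proj(d,[477,-209,50],s).round(1))
cv2.imwrite("pics/m3.png",cv2.resize(d["frame"][140:400,190:450,::-1],(600,600),interpolation=2))
E
```

```text
t: 3.98
position: [477.5, -214.0, 192.5]
tcp_rot: [179.8, 0.0, 83.6]
force: [-0.3, 0.3, -0.2]
grip_width: 0.499
grip_force: 0.0
3.9833 [ 477.5 -214.   192.5] [1.7979e+02 1.0000e-02 8.3570e+01] [ 0.3 -0.   0.1  0.1 -0.3 -0.3  0.2] [-0.3  0.3 -0.2]
proj [316.4 212.2] [316.1 188.2]
```

View pics/m3.png

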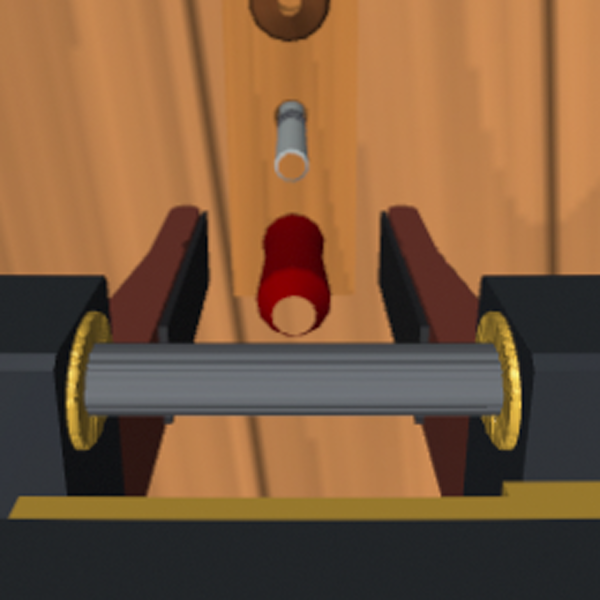

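The punch top is at (316.1,211.5), against a prediction of (316.4,212.2), and the fingers straddle it cleanly. Descending to grip.

```bash
python3 -m jog '[[[0.02,-0.005,0.3],[0,0,0]],[[0.02,-0.005,0.6],[0,0,0]],[[0.02,-0.005,0.83],[0,0,0]],[[0.02,-0.005,0.83],[0,0,0]],[[0.02,-0.005,0.83],[0,0,0]],[[0.02,-0.005,0.83],[0,0,0]]]'
python3 -m jog '[[[0,0,0],[0,0,0]],[[0,0,0],[0,0,0]],[[0,0,0],[0,0,0]],[[0,0,0],[0,0,0]],[[0,0,0],[0,0,0]],[[0,0,0],[0,0,0]]]' -1 40
python3 -m jog '[[[0,0,0],[0,0,0]],[[0,0,0],[0,0,0]]]' -1 40
```

```text
t: 4.53
position: [477.3, -211.9, 92.7]
tcp_rot: [179.8, 0.0, 83.5]
force: [0.2, -0.1, -0.7]
grip_width: 0.5
grip_force: 0.0
t: 5.03
position: [476.2, -210.8, 91.0]
tcp_rot: [180.0, -0.0, 83.6]
force: [-0.8, 1.1, 3.3]
grip_width: 0.131
grip_force: 40.0
t: 5.2
position: [476.2, -210.9, 90.9]
tcp_rot: [180.0, -0.0, 83.6]
force: [-0.6, -0.5, 4.8]
grip_width: 0.128
grip_force: 40.0
```

```bash
python3 -m jog '[[[0,0,-0.3],[0,0,0]],[[0,0,-0.6],[0,0,0]],[[0,0,-0.9],[0,0,0]],[[0,0,-0.9],[0,0,0]]]' | head -5
python3 -m jog '[[[0,0,-0.3],[0,0,0]],[[0,0,-0.6],[0,0,0]],[[0,0,-0.65],[0,0,0]],[[0,0,-0.65],[0,0,0]],[[0,0,-0.65],[0,0,0]],[[0,0,-0.65],[0,0,0]]]'
python3 snap.py h1
python3 - <<'E'
from an import *
from bench import bot
d,s=L("h1");p=np.array(s["position"])
print("proj tip",proj(d,p-[0,0,83],s).round(1),"tcp",proj(d,p,s).round(1))
S=bot.get_image("scene");print("scene tip",proj(S,p-[0,0,83]).round(1),proj(S,p).round(1))
u,v=proj(S,p-[0,0,40]).astype(int)
cv2.imwrite("pics/m4.png",np.hstack([cv2.resize(d["frame"][160:320,240:400,::-1],(400,400),interpolation=2),cv2.resize(S["frame"][v-50:v+50,u-50:u+50,::-1],(400,400),interpolation=2)]));print(u,v)
plan([p[0],p[1],p[2],83.6],[(471,-105,275,80),(469,0,275,73),(472,104.5,275,68)])
E
```

```text
t: 5.53
position: [478.9, -212.8, 204.1]
tcp_rot: [179.5, 0.1, 83.5]
force: [0.9, -1.0, -1.5]
grip_width: 0.125
t: 6.03
position: [474.9, -210.1, 274.8]
tcp_rot: [-179.8, -0.0, 83.6]
force: [-0.1, -0.6, -0.7]
grip_width: 0.129
grip_force: 40.0
6.0333 [ 474.9 -210.1  274.8] [-1.7983e+02 -2.0000e-02  8.3600e+01] [ 0.2  0.4  0.   0.1  0.2  0.2 -0.1] [-0.1 -0.6 -0.7]
proj tip [318.1 208.2] tcp [318.2 246.7]
scene tip [192.9 208.6] [183.  172.6]
187 190
[ 471. -105.  275.   80.] sh [0.867, -0.13, -0.002] turn z 0.02 rows 3.0
[469.   0. 275.  73.] sh [0.859, -0.168, -0.0] turn z 0.039 rows 3.0
[472.  104.5 275.   68. ] sh [0.84, -0.231, -0.0] turn z 0.028 rows 3.0
```

View pics/m4.png

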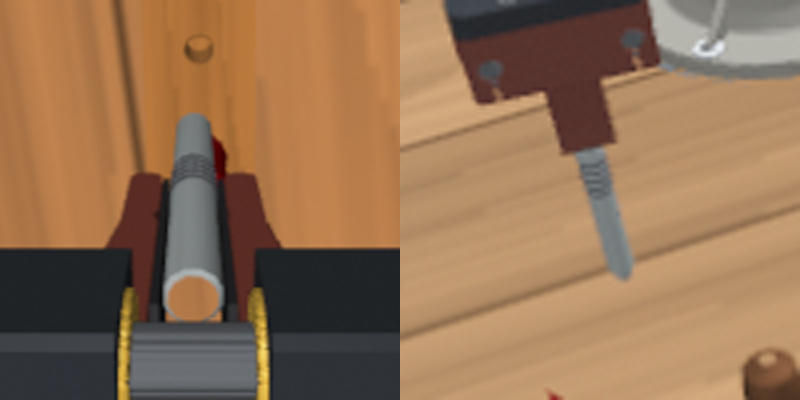

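Held punch: its tip is at wrist (317.6,208.0), against a prediction of (318.1,208.2), and at scene (193.5,208.7) against (192.9,208.6). So it hangs straight, with the tip 83 mm below the TCP. Moving to the dock.

```bash
python3 -m jog '[[[0.3,-0.045,0],[0,0,0.02]],[[0.6,-0.09,0],[0,0,0.02]],[[0.87,-0.13,0],[0,0,0.02]],[[0.87,-0.13,0],[0,0,0.02]]]' | head -3
python3 -m jog '[[[0.3,-0.06,0],[0,0,0.02]],[[0.6,-0.12,0],[0,0,0.03]],[[0.86,-0.17,0],[0,0,0.04]],[[0.86,-0.17,0],[0,0,0.04]]]' | head -3
python3 -m jog '[[[0.3,-0.08,0],[0,0,0.01]],[[0.6,-0.16,0],[0,0,0.02]],[[0.84,-0.23,0],[0,0,0.03]],[[0.84,-0.23,0],[0,0,0.03]],[[0.84,-0.23,0],[0,0,0.03]],[[0.84,-0.23,0],[0,0,0.03]],[[0.84,-0.23,0],[0,0,0.03]]]'
python3 - <<'E'
from h import *
from bench import bot
s=bot.get_state();p=s["position"]
plan([*p,s["tcp_rot"][2]],[(472,104.7,230,68)])
E
```

```text
t: 6.47
position: [471.7, -98.6, 275.1]
tcp_rot: [-179.8, -0.1, 80.5]
t: 6.8
position: [469.4, 6.4, 275.5]
tcp_rot: [-179.9, -0.0, 73.2]
t: 7.38
position: [473.3, 102.6, 276.2]
tcp_rot: [-180.0, 0.1, 67.3]
force: [0.2, -0.4, -0.9]
grip_width: 0.13
grip_force: 40.0
[472.  104.7 230.   68. ] sh [0.012, -0.017, 0.385] turn z -0.004 rows 2.0
```

```bash
python3 -m jog '[[[0.012,-0.017,0.2],[0,0,-0.004]],[[0.012,-0.017,0.37],[0,0,-0.004]],[[0.012,-0.017,0.37],[0,0,-0.004]],[[0.012,-0.017,0.37],[0,0,-0.004]],[[0.012,-0.017,0.37],[0,0,-0.004]],[[0.012,-0.017,0.37],[0,0,-0.004]]]'
python3 snap.py i1
python3 - <<'E'
from an import *
from bench import bot
d,s=L("i1");p=np.array(s["position"])
S=bot.get_image("scene");T=bot.get_image("top")
print("wrist tip",proj(d,p-[0,0,83],s).round(1),"mouth",proj(d,[472,104.7,136],s).round(1))
print("scene tip",proj(S,p-[0,0,83]).round(1),"mouth",proj(S,[472,104.7,136]).round(1))
u,v=proj(S,[472,104.7,136]).astype(int);print(u,v)
cv2.imwrite("pics/m5.png",np.hstack([cv2.resize(d["frame"][140:260,260:380,::-1],(400,400),interpolation=2),cv2.resize(S["frame"][v-40:v+40,u-40:u+40,::-1],(400,400),interpolation=2)]))
E
```

```text
t: 7.88
position: [473.1, 106.1, 233.5]
tcp_rot: [179.9, -0.1, 68.0]
force: [0.3, 0.6, -0.9]
grip_width: 0.128
grip_force: 40.0
7.8833 [473.1 106.1 233.5] [ 1.7992e+02 -9.0000e-02  6.8050e+01] [-0.2 -0.1 -0.1  0.1 -0.1 -0.2  0.1] [ 0.3  0.6 -0.9]
wrist tip [317.6 208.1] mouth [317.1 205.6]
scene tip [342.5 174.3] mouth [341.4 179.4]
341 179
```

View pics/m5.png

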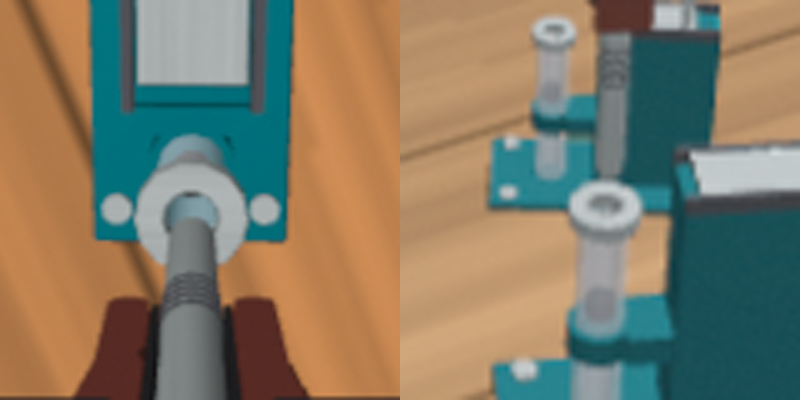

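Wrist crop: collar centre at about (317.3,203.6) and punch tip at about (317.9,205.5), nearly concentric. In the scene view the tip (343.4,174) is just above the bore (341.8,179.8). Offset is within 1.5 mm and the taper allows 4 mm, so inserting gently.

```bash
python3 -m jog '[[[-0.003,-0.004,0.08],[0,0,0]],[[-0.003,-0.004,0.16],[0,0,0]],[[-0.003,-0.004,0.2],[0,0,0]],[[-0.003,-0.004,0.2],[0,0,0]],[[-0.003,-0.004,0.2],[0,0,0]]]'
python3 -m jog '[[[0,0,0.05],[0,0,0]],[[0,0,0.1],[0,0,0]],[[0,0,0.15],[0,0,0]],[[0,0,0.15],[0,0,0]],[[0,0,0.15],[0,0,0]]]'
```

```text
t: 8.45
position: [471.3, 105.9, 207.7]
tcp_rot: [-180.0, 0.1, 68.1]
force: [0.1, -0.9, -1.1]
grip_width: 0.129
grip_force: 40.0
t: 8.87
position: [471.4, 106.1, 189.8]
tcp_rot: [-180.0, 0.0, 68.1]
force: [0.1, 0.3, -1.9]
grip_width: 0.125
grip_force: 40.0
```

```bash
python3 -m jog '[[[0,0,0.05],[0,0,0]],[[0,0,0.1],[0,0,0]],[[0,0,0.15],[0,0,0]],[[0,0,0.15],[0,0,0]],[[0,0,0.15],[0,0,0]]]'
python3 -m jog '[[[0,0,0.04],[0,0,0]],[[0,0,0.08],[0,0,0]],[[0,0,0.1],[0,0,0]],[[0,0,0.1],[0,0,0]],[[0,0,0.1],[0,0,0]]]'
python3 -m jog '[[[0,0,0.03],[0,0,0]],[[0,0,0.06],[0,0,0]],[[0,0,0.08],[0,0,0]],[[0,0,0.08],[0,0,0]],[[0,0,0.08],[0,0,0]]]'
```

```text
t: 9.28
position: [471.4, 106.0, 171.8]
tcp_rot: [-180.0, 0.0, 68.1]
force: [0.6, -0.3, -1.7]
grip_width: 0.128
grip_force: 40.0
t: 9.7
position: [471.5, 106.2, 160.0]
tcp_rot: [180.0, 0.0, 68.1]
force: [1.7, 0.0, -2.5]
grip_width: 0.127
grip_force: 40.0
t: 10.12
position: [471.5, 106.3, 150.4]
tcp_rot: [180.0, 0.0, 68.1]
force: [1.2, 0.0, -1.7]
grip_width: 0.128
grip_force: 40.0
```

```bash
python3 -m jog '[[[0,0,0.02],[0,0,0]],[[0,0,0.04],[0,0,0]],[[0,0,0.04],[0,0,0]],[[0,0,0.04],[0,0,0]]]'
python3 snap.py j1
python3 - <<'E'
from an import *
from bench import bot
S=bot.get_image("scene")
cv2.imwrite("pics/m6.png",cv2.resize(S["frame"][140:240,310:410,::-1],(600,600),interpolation=2))
E
```

```text
t: 10.45
position: [471.6, 106.2, 145.7]
tcp_rot: [180.0, 0.0, 68.1]
force: [1.8, 0.1, -0.1]
grip_width: 0.128
grip_force: 40.0
10.45 [471.6 106.2 145.7] [179.99   0.    68.1 ] [-0.  -0.1  0.1  0.1  0.  -0.   0. ] [ 1.8  0.1 -0.1]
```

View pics/m6.png

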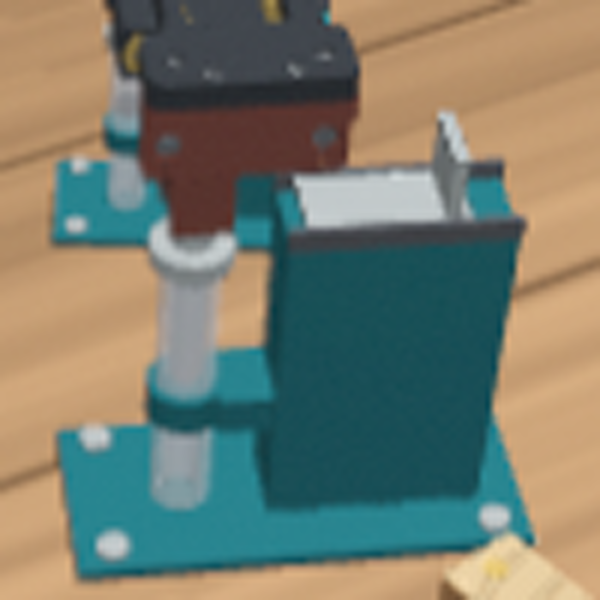

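The punch is in the tube (collar at crop (192,240)), with the fingertips about 10 mm above the collar. The keeper is open, with its tab at the far right of the post. Releasing, rising, shutting the fingers, then pressing on the top.

```bash
python3 -m jog '[[[0,0,0],[0,0,0]],[[0,0,0],[0,0,0]],[[0,0,0],[0,0,0]],[[0,0,0],[0,0,0]],[[0,0,0],[0,0,0]]]' 0 40
python3 -m jog '[[[0,0,-0.2],[0,0,0]],[[0,0,-0.4],[0,0,0]],[[0,0,-0.6],[0,0,0]],[[0,0,-0.6],[0,0,0]],[[0,0,-0.6],[0,0,0]]]'
python3 snap.py k1
python3 - <<'E'
from an import *
from bench import bot
d,s=L("k1")
z=d["z_map"]; 
# punch: depth points near tube axis above the collar
K=np.array(d["intrinsics"]);Rc,c=campose(d,s)
ys,xs=np.mgrid[0:400,0:640];p=cv2.undistortPoints(np.stack([xs,ys],-1).reshape(-1,1,2).astype(float),K,np.array(d["distortion"])).reshape(-1,2)
P=(np.c_[p,np.ones(len(p))]*z.reshape(-1,1))@Rc.T+c
r=np.hypot(P[:,0]-472,P[:,1]-105);m=(z.ravel()>0)&(r<9)&(P[:,2]>140)&(P[:,2]<200)
q=P[m];print(m.sum(),np.percentile(q[:,2],[2,50,90,98]).round(1) if m.sum() else "")
top=q[q[:,2]>np.percentile(q[:,2],98)-4];print(len(top),top.mean(0).round(1))
E
```

```text
t: 10.97
position: [471.4, 106.3, 145.8]
tcp_rot: [-180.0, 0.0, 68.1]
force: [1.1, 0.3, -0.5]
grip_width: 0.468
grip_force: 0.0
t: 11.38
position: [472.2, 106.6, 218.7]
tcp_rot: [179.9, -0.1, 68.1]
force: [-0.3, 0.4, -0.6]
grip_width: 0.498
grip_force: 0.0
11.3833 [472.2 106.6 218.7] [ 1.7993e+02 -1.4000e-01  6.8120e+01] [ 0.4  1.8 -0.7  2.2 -0.5 -0.6  0.5] [-0.3  0.4 -0.6]
278 [141.7 168.9 181.8 182.6]
76 [471.2 107.5 181.3]
```

```bash
python3 -m jog '[[[0,0,0],[0,0,0]],[[0,0,0],[0,0,0]],[[0,0,0],[0,0,0]],[[0,0,0],[0,0,0]],[[0,0,0],[0,0,0]]]' -1 20
python3 -m jog '[[[0,0,0.08],[0,0,0]],[[0,0,0.16],[0,0,0]],[[0,0,0.24],[0,0,0]],[[0,0,0.27],[0,0,0]],[[0,0,0.27],[0,0,0]],[[0,0,0.27],[0,0,0]]]'
python3 -m jog '[[[0,0,0.03],[0,0,0]],[[0,0,0.06],[0,0,0]],[[0,0,0.09],[0,0,0]],[[0,0,0.09],[0,0,0]],[[0,0,0.09],[0,0,0]]]'
```

```text
t: 11.85
position: [471.3, 106.1, 217.4]
tcp_rot: [-180.0, 0.0, 68.1]
force: [0.3, -1.2, -0.3]
grip_width: 0.157
grip_force: 0.0
t: 12.35
position: [471.4, 106.1, 185.0]
tcp_rot: [-180.0, 0.1, 68.1]
force: [0.1, 0.8, 0.1]
grip_width: 0.005
grip_force: 0.0
t: 12.77
position: [471.7, 106.3, 174.7]
tcp_rot: [180.0, -0.0, 68.1]
force: [0.3, 0.5, 0.9]
grip_width: 0.003
grip_force: 0.7
```

```bash
python3 -m jog '[[[0,0,0.03],[0,0,0]],[[0,0,0.06],[0,0,0]],[[0,0,0.08],[0,0,0]]]'
python3 -m jog '[[[0,0,0.03],[0,0,0]],[[0,0,0.06],[0,0,0]],[[0,0,0.08],[0,0,0]]]'
python3 snap.py l1
python3 - <<'E'
from an import *
from bench import bot
S=bot.get_image("scene");np.savez("s_l1.npz",**S)
Rc,c=campose(S);z=S["z_map"];ys,xs=np.mgrid[0:400,0:640];p=cv2.undistortPoints(np.stack([xs,ys],-1).reshape(-1,1,2).astype(float),S["intrinsics"],S["distortion"]).reshape(-1,2)
P=(np.c_[p,np.ones(len(p))]*z.reshape(-1,1))@Rc.T+c
for h in range(130,200,5):
    m=(abs(P[:,2]-h)<2.5)&(np.hypot(P[:,0]-472,P[:,1]-105)<22)
    if m.sum():
        q=P[m];l=(q-[472,105,0])[:,:2]@np.array([.375,.927]);print(h,m.sum(),l.min().round(1),l.max().round(1))
E
```

```text
t: 13.02
position: [472.0, 106.4, 165.2]
tcp_rot: [180.0, -0.0, 68.1]
force: [0.5, 0.4, 5.0]
grip_width: 0.006
grip_force: 2.5
t: 13.27
position: [471.8, 106.4, 155.5]
tcp_rot: [180.0, -0.0, 68.1]
force: [1.0, -0.1, 3.9]
grip_width: 0.007
grip_force: 2.5
13.2667 [471.8 106.4 155.5] [ 1.7998e+02 -3.0000e-02  6.8100e+01] [ 1.4  2.7 -1.2  1.5 -2.4 -3.4  2.1] [ 1.  -0.1  3.9]
130 25 -16.3 13.2
135 90 -16.1 14.2
140 17 -9.4 8.3
145 9 -5.9 4.8
150 10 -6.3 4.4
155 9 -10.1 9.7
160 17 -10.7 11.6
165 20 -10.6 10.9
170 26 -11.0 11.2
175 19 -10.3 10.5
180 12 -10.8 10.7
```

The depth profile shows the 12 mm punch under the 21 mm wide fingers, meeting at z≈155, so the pushing works. Continuing.

```bash
python3 -m jog '[[[0,0,0.03],[0,0,0]],[[0,0,0.06],[0,0,0]],[[0,0,0.08],[0,0,0]],[[0,0,0.08],[0,0,0]]]'
python3 -m jog '[[[0,0,0.02],[0,0,0]],[[0,0,0.04],[0,0,0]],[[0,0,0.04],[0,0,0]],[[0,0,0.04],[0,0,0]]]'
python3 -m jog '[[[0,0,0.01],[0,0,0]],[[0,0,0.02],[0,0,0]],[[0,0,0.02],[0,0,0]],[[0,0,0.02],[0,0,0]]]'
```

```text
t: 13.7
position: [471.6, 106.2, 145.6]
tcp_rot: [180.0, 0.0, 68.1]
force: [1.5, 0.4, 1.6]
grip_width: 0.004
grip_force: 0.6
t: 14.03
position: [471.5, 106.2, 140.9]
tcp_rot: [-180.0, 0.0, 68.1]
force: [0.4, 0.3, 1.8]
grip_width: 0.005
grip_force: 0.6
t: 14.37
position: [473.1, 106.7, 139.9]
tcp_rot: [179.9, -0.1, 68.1]
force: [-0.7, 0.2, 13.1]
grip_width: 0.006
grip_force: 6.2
```

```bash
python3 -m jog '[[[0,0,0.01],[0,0,0]],[[0,0,0.015],[0,0,0]],[[0,0,0.015],[0,0,0]]]'
python3 -m jog '[[[0,0,0.01],[0,0,0]],[[0,0,0.01],[0,0,0]],[[0,0,0.01],[0,0,0]]]'
```

```text
t: 14.62
position: [474.3, 106.8, 139.3]
tcp_rot: [179.8, -0.2, 68.1]
force: [-2.4, -1.0, 24.7]
grip_width: 0.007
grip_force: 12.2
t: 14.87
position: [474.6, 106.7, 139.0]
tcp_rot: [179.8, -0.3, 68.1]
force: [-5.2, -0.9, 34.9]
grip_width: 0.008
grip_force: 17.3
```

The punch has hit its end stop: force rose to 35 N at z≈139, so its top is about 4 mm above the mouth. Backing off and measuring the keeper.

```bash
python3 -m jog '[[[0,0,-0.3],[0,0,0]],[[0,0,-0.6],[0,0,0]],[[0,0,-0.92],[0,0,0]],[[0,0,-0.92],[0,0,0]]]'|head -3
python3 -m jog '[[[0.25,0,0],[0,0,0]],[[0.5,0,0],[0,0,0]],[[0.5,0,0],[0,0,0]],[[0.5,0,0],[0,0,0]],[[0.5,0,0],[0,0,0]],[[0.5,0,0],[0,0,0]]]'
python3 snap.py n1
cat > dep.py <<'E'
from an import *
import sys
d,s=L(sys.argv[1]);Rc,c=campose(d,s);z=d["z_map"];ys,xs=np.mgrid[0:400,0:640];p=cv2.undistortPoints(np.stack([xs,ys],-1).reshape(-1,1,2).astype(float),np.array(d["intrinsics"]),np.array(d["distortion"])).reshape(-1,2)
P=(np.c_[p,np.ones(len(p))]*z.reshape(-1,1))@Rc.T+c
a=np.radians(-22);D=(P-[472,105,0])@np.array([[np.cos(a),-np.sin(a),0],[np.sin(a),np.cos(a),0],[0,0,1]])
ok=(z.ravel()>0);f=lambda m:(m.sum(),D[m].min(0).round(1),D[m].max(0).round(1),D[m].mean(0).round(1)) if m.sum() else 0
nb=ok&(abs(D[:,0])<40)&(D[:,1]>-20)&(D[:,1]<140)
print("tab z>163",f(nb&(D[:,2]>163)&(D[:,2]<182)));print("tab top",f(nb&(D[:,2]>173)&(D[:,2]<182)))
for x0 in range(-24,28,4):
    m=nb&(abs(D[:,0]-x0)<2)&(D[:,1]>45)&(D[:,1]<75);m2=nb&(abs(D[:,0]-x0)<2)&(D[:,1]>100)&(D[:,1]<115)
    print(x0,[np.median(D[k,2]).round(1) if k.sum() else None for k in(m,m2)],end=" ")
m=nb&(abs(D[:,0])<8);print();print("plate z147-153",f(m&(abs(D[:,2]-150)<4)))
r=nb&(np.hypot(D[:,0],D[:,1])<16)&(D[:,2]>125)&(D[:,2]<155);print("collar",f(r));r&=np.hypot(D[:,0],D[:,1])<5;print("punch top",f(r),np.median(D[r,2]) if r.sum() else 0)
E
python3 dep.py n1
```

```text
t: 15.2
position: [474.7, 106.8, 251.8]
tcp_rot: [179.7, -0.4, 68.1]
t: 15.7
position: [493.3, 160.5, 245.5]
tcp_rot: [-180.0, 0.1, 68.0]
force: [-1.0, -0.6, -0.3]
grip_width: 0.007
grip_force: 0.0
15.7 [493.3 160.5 245.5] [-1.7995e+02  6.0000e-02  6.8010e+01] [ 0.2 -0.3  0.1 -0.2 -0.1 -0.  -0.1] [-1.  -0.6 -0.3]
tab z>163 (np.int64(324), array([-13.7,  88.4, 164.5]), array([ 14.3,  94.9, 177.2]), array([  0.4,  92.4, 174.1]))
tab top (np.int64(259), array([-13.7,  88.4, 173. ]), array([ 14.3,  94.9, 177.2]), array([  0.5,  91.8, 175.4]))
-24 [None, np.float64(8.0)] -20 [np.float64(148.9), np.float64(7.7)] -16 [np.float64(149.8), np.float64(150.0)] -12 [np.float64(150.0), np.float64(142.3)] -8 [np.float64(255.0), np.float64(142.9)] -4 [np.float64(273.1), np.float64(142.8)] 0 [np.float64(268.7), np.float64(142.6)] 4 [np.float64(256.9), np.float64(142.6)] 8 [np.float64(150.2), np.float64(142.6)] 12 [np.float64(149.5), np.float64(142.6)] 16 [np.float64(149.9), np.float64(149.4)] 20 [np.float64(149.7), np.float64(150.0)] 24 [None, np.float64(7.1)] 
plate z147-153 (np.int64(937), array([ -8. ,  38.7, 147.7]), array([  7.9,  98.4, 153.9]), array([ -0. ,  65.8, 149.6]))
collar 0
punch top 0 0
```

Run:
```python
from h import *
plan([493.3,160.5,245.5,68],[(517.5,217.3,245.5,68),(517.5,217.3,162,68)])
```

```text
[517.5 217.3 245.5  68. ] sh [0.514, 0.01, 0.0] turn z -0.0 rows 2.0
[517.5 217.3 162.   68. ] sh [0.0, -0.0, 0.696] turn z -0.0 rows 3.0
```

```bash
python3 -m jog '[[[0.25,0.01,0],[0,0,0]],[[0.52,0.01,0],[0,0,0]],[[0.52,0.01,0],[0,0,0]],[[0.52,0.01,0],[0,0,0]],[[0.52,0.01,0],[0,0,0]]]'
python3 -m jog '[[[0,0,0.2],[0,0,0]],[[0,0,0.4],[0,0,0]],[[0,0,0.6],[0,0,0]],[[0,0,0.69],[0,0,0]],[[0,0,0.69],[0,0,0]],[[0,0,0.69],[0,0,0]],[[0,0,0.69],[0,0,0]]]'
python3 - <<'E'
from h import *
from bench import bot
p=np.array(bot.get_state()["position"])-[472,105,0];print("dock xy",p[:2]@[np.cos(np.radians(22)),-np.sin(np.radians(22))],p[:2]@[np.sin(np.radians(22)),np.cos(np.radians(22))])
E
```

```text
t: 16.17
position: [518.1, 218.0, 245.8]
tcp_rot: [-180.0, 0.1, 68.0]
force: [-0.3, -0.5, -0.2]
grip_width: 0.004
grip_force: 0.0
t: 16.75
position: [519.2, 219.1, 164.7]
tcp_rot: [179.9, -0.1, 68.0]
force: [-0.1, 0.2, 0.2]
grip_width: 0.006
grip_force: 0.0
dock xy 1.018856863526548 123.5030362652763
```

```bash
python3 -m jog '[[[-0.06,-0.005,0.02],[0,0,0]],[[-0.12,-0.005,0.02],[0,0,0]],[[-0.18,-0.005,0.02],[0,0,0]],[[-0.24,-0.005,0.02],[0,0,0]],[[-0.3,-0.005,0.02],[0,0,0]],[[-0.3,-0.005,0.02],[0,0,0]]]'
python3 -m jog '[[[-0.06,0,0],[0,0,0]],[[-0.12,0,0],[0,0,0]],[[-0.18,0,0],[0,0,0]],[[-0.24,0,0],[0,0,0]],[[-0.29,0,0],[0,0,0]],[[-0.29,0,0],[0,0,0]]]'
python3 -m jog '[[[-0.02,0,0],[0,0,0]],[[-0.04,0,0],[0,0,0]],[[-0.04,0,0],[0,0,0]],[[-0.04,0,0],[0,0,0]]]'
```

```text
t: 17.25
position: [503.9, 184.4, 161.2]
tcp_rot: [-180.0, -0.0, 68.0]
force: [0.4, -0.3, 0.4]
grip_width: 0.007
grip_force: 0.0
t: 17.75
position: [490.7, 152.1, 160.8]
tcp_rot: [-180.0, 0.1, 68.0]
force: [-0.4, 0.3, -0.3]
grip_width: 0.003
grip_force: 0.0
t: 18.08
position: [489.4, 149.2, 160.7]
tcp_rot: [-180.0, 0.0, 68.1]
force: [0.2, -0.4, -0.4]
grip_width: 0.005
grip_force: 0.0
```

```bash
python3 -m jog '[[[-0.01,0,0],[0,0,0]],[[-0.02,0,0],[0,0,0]],[[-0.02,0,0],[0,0,0]]]'
python3 -m jog '[[[-0.01,0,0],[0,0,0]],[[-0.02,0,0],[0,0,0]],[[-0.02,0,0],[0,0,0]]]'
```

```text
t: 18.33
position: [489.2, 148.9, 160.9]
tcp_rot: [180.0, -0.1, 68.2]
force: [2.5, 5.3, -4.7]
grip_width: 0.004
grip_force: 2.8
t: 18.58
position: [489.2, 148.8, 161.1]
tcp_rot: [179.9, -0.3, 68.2]
force: [4.5, 10.3, -7.5]
grip_width: 0.007
grip_force: 5.7
```

```bash
python3 -m jog '[[[0.1,0,0],[0,0,0]],[[0.2,0,0],[0,0,0]],[[0.2,0,0],[0,0,0]]]' | head -2
python3 -m jog '[[[0,0,-0.3],[0,0,0]],[[0,0,-0.6],[0,0,0]],[[0,0,-0.9],[0,0,0]],[[0,0,-0.9],[0,0,0]],[[0,0,-0.9],[0,0,0]],[[0,0,-0.9],[0,0,0]]]'
python3 snap.py p1;python3 dep.py p1 | grep -v '^-24'
python3 - <<'E'
from h import *
from bench import bot
T=bot.get_image("top");S=bot.get_image("scene");T0=np.load("top0.npz");S0=np.load("scene0.npz")
for n,A,B,X in(("top",T,T0,[[478,-153,100],[470,-265,110]]),("scene",S,S0,[[484,-157,100],[470,-265,110]])):
    for q in X:
        u,v=proj(A,q).astype(int);print(n,q,np.abs(A["frame"][v-12:v+12,u-10:u+10].astype(int)-B["frame"][v-12:v+12,u-10:u+10]).mean().round(1))
# punch visible between collar and keeper in the scene view
Rc,c=campose(S);ys,xs=np.mgrid[0:400,0:640];p=cv2.undistortPoints(np.stack([xs,ys],-1).reshape(-1,1,2).astype(float),S["intrinsics"],S["distortion"]).reshape(-1,2)
P=(np.c_[p,np.ones(len(p))]*S["z_map"].reshape(-1,1))@Rc.T+c
a=np.radians(-22);D=(P-[472,105,0])@np.array([[np.cos(a),-np.sin(a),0],[np.sin(a),np.cos(a),0],[0,0,1]])
m=(abs(D[:,0])<10)&(abs(D[:,1]+10)<25)&(D[:,2]>144)&(D[:,2]<154);print("plate over tube",m.sum(),D[m].min(0).round(1),D[m].max(0).round(1))
E
```

```text
t: 18.83
position: [497.4, 169.8, 160.8]
t: 19.33
position: [496.2, 167.0, 268.3]
tcp_rot: [-180.0, 0.0, 68.1]
force: [-0.6, -0.1, -0.3]
grip_width: 0.006
grip_force: 0.0
19.3333 [496.2 167.  268.3] [-1.7996e+02  4.0000e-02  6.8100e+01] [ 0.2  1.1 -0.4  1.2 -0.1 -0.1 -0.1] [-0.6 -0.1 -0.3]
tab z>163 0
tab top 0
plate z147-153 (np.int64(98), array([ -7.5,  35.5, 146.4]), array([  7.6,  40.4, 154. ]), array([ -0. ,  37.8, 149.7]))
collar 0
punch top 0 0
top [478, -153, 100] 2.7
top [470, -265, 110] 2.8
scene [484, -157, 100] 1.4
scene [470, -265, 110] 1.8
plate over tube 102 [ -9.7 -20.4 146.1] [ 10.   14.9 152.5]
```

```bash
python3 -c "
from bench import bot
print(bot.job_done())"
```

```text
the job is handed in; nothing more can be done
None
```

The punch stands tapered end down in the larger teal dock, pushed home to its end stop with about 4 mm showing; the keeper is fully across (leading edge 20 mm past the tube's axis), the screwdriver and awl look unmoved, and the job was handed in at about 19 s.

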